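# Try the lids of two jewel cases and reject the stiff one

### The arm

A 6-joint arm with a two-finger parallel gripper is mounted at the origin on a cart in front of the work surface, level with it; the furniture and walls round the work are solid. World frame = base frame: x ahead of the robot, y to its left, z up, the work surface at z = 0. Lengths are in m, angles in degrees, forces in N, time in s.
With the tool pointing down it reaches from about 0.275 to 0.85 m from the base axis. Payload 19 kg.
Tool frame: the origin (TCP) lies at the very end of the fingers, on their centre line; the grasp point (between the pads) lies ctrl.grip_depth behind it (ctrl.grip_depth is the distance from the TCP to the grasp point, in m); z points along the fingers, y is the line along which they close (so a half turn about z gives the same grasp; the last joint's range is limited). The gripper opens to 85 mm and grips with 20 to 120 N. Pads are 22 mm wide; open, the fingers measure 114 mm over their backs; the gripper's body (76 mm by 85 mm) begins 54 mm behind the grasp point. The pads swing forward as they close: fully open they stand 13 mm farther back than shut.
Start: joints at [-71.219, 8.623, 82.357, -0, 89.026, -7.678], TCP at [0.256, -0.515, 0.231] pointing down, gripper open.
Joint ranges: [-160.23, 160.23], [-39.13, 120.54], [6.94, 153.29], [-79.49, 259.48], [9.18, 160.14], [-161.06, 161.06]. Speed limits (degrees/s): [108.29, 108.29, 127.2, 172.46, 172.46, 172.46].

### API

Orientations are given as a 3x3 rotation matrix whose columns are the frame's x, y, z axes.
In Python, from workcell import ctrl gives the robot as it stands.
- The arm moves only by the tool play_rows, never from a script. Its argument "motion" is a list of rows, each a list of 7 numbers: the opening, from 0 (shut) to 1 (fully open), then the shift along the world's x, y, z in m, then the turn, a rotation vector about the world's x, y, z in rad. In form: [[gripper, x, y, z, ax, ay, az], ...]. A call has 1 to 8 rows; each row shifts and turns the commanded pose from where the row before left it; what a row does not reach is not made up. A row lasts 1/12 s, in which the tool goes at most 41.7 mm and 7.16 degrees, less where a joint would pass 70% of its speed; a pose out of reach is approached as far as the arm can. A call with a gripper value outside its range is refused whole. The fingers move at their own pace and stop on an object; the grip force is fixed at half the most. Time passes only in rows, so rows that do not move let the fingers close. It gives the time, the measured TCP pose, the force, the opening and the grip force at its end, in the units of the state.
- ctrl.sense(): the state, without advancing time (a new reading comes with each control period).
- ctrl.grab_frame(name): name is "scene" or "top"; returns the picture (420x560x3 uint8, red, green, blue); there is no depth.
- ctrl.get_calibration(name): a dict with "fx", "fy", "cx", "cy" (pixels), "cam_to_world" (4x4, takes a point from camera to world coordinates). Camera axes: x right, y down, z forward; pixel columns grow to the right and rows downward; lengths in m; the calibration is good to about 2 mm. A picture is of the moment at which its call begins. get_calibration takes no time and is no camera call.
- ctrl.hand_in(): hands the job in; it is judged then, once.
The state is a dict: "t": time; "joint_pos": joint angles; "dq": joint speeds; "effort": joint torques, N m; "tool_pos": TCP position; "tool_rot": TCP orientation; "ft_force": force on the tool from outside, world axes, zero at the start; "moment": the same for the moment, N m; "finger_gap": finger opening in m; "finger_force": force on a finger pad.
Only numpy, scipy, OpenCV 4.12 (cv2) and the standard library are available. Lean on these libraries where they do the work, as an engineer would, in place of code of your own. Each camera call takes 0.05 s, during which the arm holds its last target. There are 200 camera calls.

### The job

Try the lids of the two wooden jewel cases: first draw the one under the riser forward until it is clear and lift its lid well up (45 degrees or more), then lift the lid of the other case in the same way where it stands. A good lid drops shut by itself when let go; the stiff one stays up. Shut the stiff case and put it flat in the grey tray, and leave the good case shut and flat on the counter; do not disturb the loose toy cup and star block.

Things in the scene. Friction and masses are not known exactly. Their poses are not given: they have to be found in the camera images.
- case_a_center (a point): Centre of case A, one of two outwardly identical hinged wooden jewel cases, loose, 0.4 kg: body 96 (x) x 54 (y) x 32 mm with plain flat sides, lid 92 x 50 x 6 mm on it (38 mm in all). The point is 19 mm above the underside; x runs from the front, where a brass knob sticks out, to the hinged back, z up. Either may be the stiff one, and either may be under the riser.
- case_a_knob (a point): Centre of the brass ball knob (14 mm across) on a 5 mm stem that sticks straight out of the front edge of case A's lid. It swings with the lid; shut, it lies 19 mm in front of the case's front wall, 35 mm above the underside, 113 mm in front of the hinge axis and 3 mm above it. Pinched along the case's y, the ball pivots between the fingers as the lid rises.
- case_a_hinge (a point): Middle of case A's hinge axis, which runs along the case's y at the top back edge of the body, 32 mm above the underside and 46 mm behind the centre; fixed to the body.
- case_a_lid (a joint): Angle of case A's lid, rad: 0 shut, grows as the front rises, stop at 1.2. One of the two lids is free: let go fully, it drops shut by its weight within half a second from any angle. The other is stiff (0.05 N m, about 0.5 N at the knob) and stays at whatever angle it is left.
- case_b_center (a point): Centre of case B, one of two outwardly identical hinged wooden jewel cases, loose, 0.4 kg: body 96 (x) x 54 (y) x 32 mm with plain flat sides, lid 92 x 50 x 6 mm on it (38 mm in all). The point is 19 mm above the underside; x runs from the front, where a brass knob sticks out, to the hinged back, z up. Either may be the stiff one, and either may be under the riser.
- case_b_knob (a point): Centre of the brass ball knob (14 mm across) on a 5 mm stem that sticks straight out of the front edge of case B's lid. It swings with the lid; shut, it lies 19 mm in front of the case's front wall, 35 mm above the underside, 113 mm in front of the hinge axis and 3 mm above it. Pinched along the case's y, the ball pivots between the fingers as the lid rises.
- case_b_hinge (a point): Middle of case B's hinge axis, which runs along the case's y at the top back edge of the body, 32 mm above the underside and 46 mm behind the centre; fixed to the body.
- case_b_lid (a joint): Angle of case B's lid, rad: 0 shut, grows as the front rises, stop at 1.2. One of the two lids is free: let go fully, it drops shut by its weight within half a second from any angle. The other is stiff (0.05 N m, about 0.5 N at the knob) and stays at whatever angle it is left.
- tray: Reject tray: low open grey tray, outside 190 (x) x 130 (y) x 20 mm, walls 4 mm, inner floor 6 mm above the counter; origin at the centre of its underside; fixed. Inside 182 x 122 mm.
- riser: Wooden display riser, fixed: 140 (x) x 240 (y) x 60 mm high, board 10 mm thick (underside at 50 mm) on two side legs, open in front; origin under its centre, front edge at its x = -70 mm; goods on its rear reach 0.14 m up. One case has its hinged back 30 to 50 mm under the front edge, front and knob sticking out to the robot; its lid meets the board at about 0.3 rad.
- cup_center (a point): Centre of a small toy cup, 44 x 53 x 28 mm, loose; a bystander.
- star_block_center (a point): Centre of a 31 mm toy block with stars, loose; a bystander.

How it is judged:
By the outcome, as a careful person would: the job done as asked, in the order asked, and still so for the second after the job is handed in, with the robot touching nothing.
It also fails if it takes over 72 s, if anything falls off the work surface, if the arm or the gripper's body presses on something with over 40 N, if the wrist force passes 120 N, or if a joint passes its speed limit or range.

## Working session

There is one attempt and no reset: what is moved stays moved. The work goes in short steps, Python scripts to look and compute and a tool call to move; the robot and the scene stay as the last step left them, time stands still between calls to the robot, and variables do not carry over. Pictures are saved under pics/ and viewed, at most 13 in all, crops included, and the job is handed in when it is done.

Besides the shell and the picture viewer there is one more tool, called after "Call:" by a JSON object that holds its "fn" and its "kwargs". play_rows: Moves the arm, as the interface text tells. Its arguments: {"type":"object","properties":{"motion":{"type":"array","items":{"type":"array","items":{"type":"number"}}}},"required":["motion"]}

```bash
ls; mkdir -p pics
python3 - <<'E'
from workcell import ctrl
import cv2
print(ctrl.grip_depth)
for n in("scene","top"):
    cv2.imwrite(f"pics/{n}0.png",ctrl.grab_frame(n)[:,:,::-1]); c=ctrl.get_calibration(n); print(n,c)
print(ctrl.sense())
E
```

```text
pics
0.0187
scene {'fx': 448.54383018061475, 'fy': 448.54383018061475, 'cx': 288.9602955428235, 'cy': 208.0587990385814, 'cam_to_world': array([[-0.86501246, -0.35789286,  0.35166198,  0.2243922 ],
       [-0.50172091,  0.60937074, -0.61395719,  0.63443664],
       [ 0.00543838, -0.70751679, -0.70667561,  0.74482551],
       [ 0.        ,  0.        ,  0.        ,  1.        ]])}
top {'fx': 409.62611369109175, 'fy': 409.62611369109175, 'cx': 278.1692207080846, 'cy': 212.09030265911272, 'cam_to_world': array([[ 0.02553287, -0.98843204,  0.14949977,  0.42279465],
       [-0.99943687, -0.02849675, -0.01771653,  0.07739146],
       [ 0.02177184, -0.14896323, -0.98860303,  1.00818485],
       [ 0.        ,  0.        ,  0.        ,  1.        ]])}
{'t': 0.1, 'joint_pos': array([-7.12188244e+01,  8.64792184e+00,  8.23885552e+01, -7.35595127e-04,
        8.90252539e+01, -7.67849615e+00]), 'dq': array([-0.00142777, -0.11056008, -0.03470315, -0.03087308,  0.02365425,
       -0.0123067 ]), 'effort': array([ 3.77131422e-03, -7.14386344e+01, -5.71797073e+01, -2.06550885e-04,
        7.20851880e-03, -3.35900029e-05]), 'tool_pos': array([ 0.25610235, -0.51457664,  0.23074423]), 'tool_rot': array([[ 8.95248124e-01,  4.45567803e-01, -3.59029449e-04],
       [ 4.45567928e-01, -8.95247558e-01,  1.01590783e-03],
       [ 1.31235583e-04, -1.06946159e-03, -9.99999420e-01]]), 'ft_force': array([ 1.39923508,  0.10077121, -0.9683237 ]), 'moment': array([-0.00278803,  0.01677893, -0.02431726]), 'finger_force': 0.0, 'finger_gap': 0.08546618322611955}
```

View pics/scene0.png

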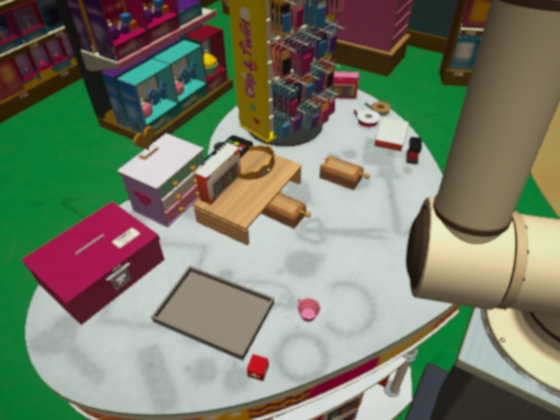

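View pics/top0.png

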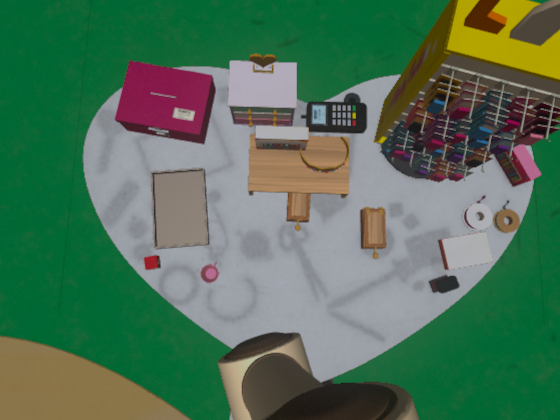

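The top view shows the riser at (250-350,135-195), the case under it at (298,207) with its knob at (298,228), and the other case at (373,228) with its knob at (375,255). The tray is at (180,208), the cup at (210,272) and the block at (152,263). Next I'll segment these and cast rays.

```bash
cat > h.py <<'E'
from workcell import ctrl
import cv2, numpy as np
def ray(n,u,v,z):
    c=ctrl.get_calibration(n);T=c["cam_to_world"]
    d=T[:3,:3]@np.array([(u-c["cx"])/c["fx"],(v-c["cy"])/c["fy"],1.]);o=T[:3,3]
    return o+d*(z-o[2])/d[2]
def snap(f,n,box=None,k=1):
    im=ctrl.grab_frame(n)[:,:,::-1].copy()
    if box: x0,y0,x1,y1=box; im=im[y0:y1,x0:x1]
    if k>1: im=cv2.resize(im,None,fx=k,fy=k,interpolation=cv2.INTER_CUBIC)
    cv2.imwrite("pics/"+f,im)
E
python3 - <<'E'
from h import *
a=cv2.imread("pics/top0.png")[170:290,140:420]; b=cv2.imread("pics/scene0.png")[140:260,180:390]
a=cv2.resize(a[:, 100:],None,fx=4,fy=4,interpolation=2)   # x from 240, y from 170
cv2.imwrite("pics/c1.png",a); cv2.imwrite("pics/c2.png",cv2.resize(b,None,fx=3.8,fy=3.8,interpolation=2))
im=cv2.imread("pics/top0.png"); hsv=cv2.cvtColor(im,cv2.COLOR_BGR2HSV)
m=cv2.inRange(hsv,(5,90,40),(25,255,255)); m[:196]=0; m[290:]=0; m[:,:280]=0; m[:,400:]=0
for c in cv2.findContours(m,0,2)[0]:
    if cv2.contourArea(c)>30: print(cv2.contourArea(c),cv2.boundingRect(c),cv2.minAreaRect(c))
for n,u,v,z in[("tray tl",154,170,.02),("tr",205,168,.02),("bl",158,248,.02),("br",209,245,.02),("riserFL",248,191,.06),("FR",349,194,.06),("cup",210,273,.014),("blk",152,263,.03)]: print(n,ray("top",u,v,z).round(3))
for i in cv2.findContours(cv2.inRange(hsv,(0,0,80),(20,70,160))[160:260,145:220].copy(),0,2)[0]:
    if cv2.contourArea(i)>800:
        r=cv2.minAreaRect(i); print("tray",r); print([ray("top",p[0]+145,p[1]+160,.006).round(3) for p in cv2.boxPoints(r)])
E
```

```text
871.0 (361, 207, 25, 52) ((372.93609619140625, 232.4025421142578), (51.31896209716797, 23.820951461791992), 87.70938873291016)
525.0 (287, 196, 23, 35) ((298.0, 213.0), (34.0, 22.0), 90.0)
tray tl [0.668 0.368 0.02 ]
tr [0.677 0.243 0.02 ]
bl [0.477 0.345 0.02 ]
br [0.488 0.224 0.02 ]
riserFL [0.614 0.133 0.06 ]
FR [ 0.614 -0.106  0.06 ]
cup [0.421 0.219 0.014]
blk [0.441 0.354 0.03 ]
tray ((33.751380920410156, 47.776241302490234), (78.26010131835938, 54.60862731933594), 86.98721313476562)
[array([0.671, 0.383, 0.006]), array([0.683, 0.248, 0.006]), array([0.487, 0.228, 0.006]), array([0.477, 0.359, 0.006])]
```

View pics/c1.png

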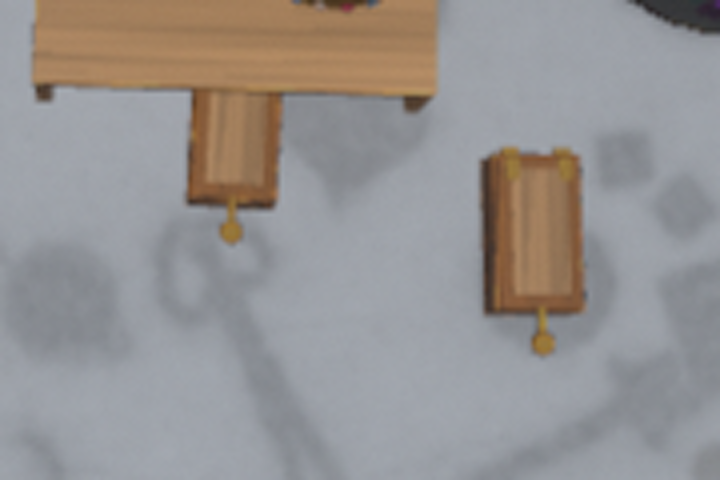

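View pics/c2.png

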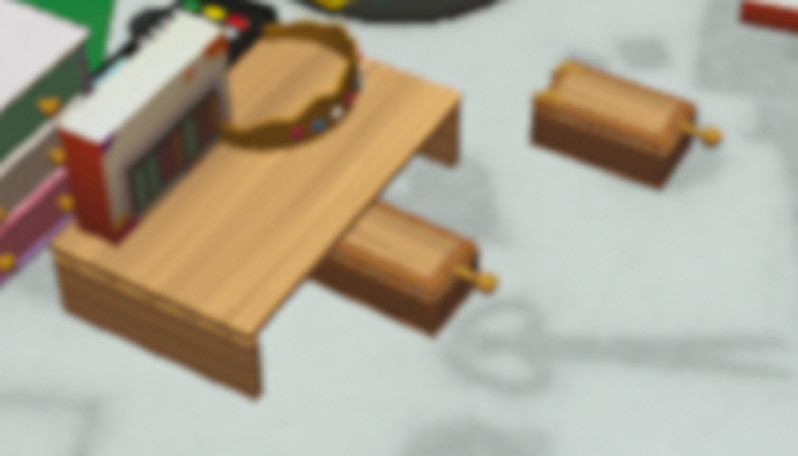

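Run:
```python
from h import *
P=lambda n,u,v:ray(n,u,v,.035).round(4)
print("k1",P("top",297.3,227.6),P("scene",307.6,213.8))
print("k2",P("top",375.4,255.6),P("scene",366.7,175.5))
for nm,x,y in[("c1 front L",190,203),("c1 front R",277,206),("c1 back L",193,92),("c1 back R",282,95),("c2 fl",497,310),("c2 fr",583,310),("c2 bl",495,158),("c2 br",580,155)]:
    print(nm,ray("top",240+(x-1.5)/4,170+(y-1.5)/4,.032).round(4))
```

```text
k1 [0.5338 0.0132 0.035 ] [0.5331 0.0124 0.035 ]
k2 [ 0.472  -0.1739  0.035 ] [ 0.4714 -0.1739  0.035 ]
c1 front L [0.5509 0.0379 0.032 ]
c1 front R [ 0.5506 -0.0145  0.032 ]
c1 back L [0.6189 0.0375 0.032 ]
c1 back R [ 0.6187 -0.0166  0.032 ]
c2 fl [ 0.4916 -0.1471  0.032 ]
c2 fr [ 0.493  -0.1988  0.032 ]
c2 bl [ 0.5836 -0.1464  0.032 ]
c2 br [ 0.587  -0.1983  0.032 ]
```

Call:
{"fn": "play_rows", "kwargs": {"motion": [[1,0.0197,0.0329,-0.005,0,0,-0.029],[1,0.0197,0.0329,-0.005,0,0,-0.029],[1,0.0197,0.0329,-0.005,0,0,-0.029],[1,0.0197,0.0329,-0.005,0,0,-0.029],[1,0.0197,0.0329,-0.005,0,0,-0.029],[1,0.0197,0.0329,-0.005,0,0,-0.029],[1,0.0197,0.0329,-0.005,0,0,-0.029],[1,0.0197,0.0329,-0.005,0,0,-0.029]]}}

```text
t: 0.77
tool_pos: [0.4142, -0.2497, 0.191]
tool_rot: [[0.974, 0.226, -0.0], [0.226, -0.974, 0.0], [0.0, -0.0, -1.0]]
ft_force: [1.0, 0.1, 0.9]
finger_gap: 0.0851
finger_force: 0.0
```

Call:
{"fn": "play_rows", "kwargs": {"motion": [[1,0.0197,0.0329,-0.005,0,0,-0.029],[1,0.0197,0.0329,-0.005,0,0,-0.029],[1,0.0197,0.0329,-0.005,0,0,-0.029],[1,0.0197,0.0329,-0.005,0,0,-0.029],[1,0.0197,0.0329,-0.005,0,0,-0.029],[1,0.0197,0.0329,-0.005,0,0,-0.029],[1,0.0197,0.0329,-0.005,0,0,-0.029],[1,0.0197,0.0329,-0.005,0,0,-0.029]]}}

```text
t: 1.43
tool_pos: [0.5719, 0.0137, 0.1508]
tool_rot: [[1.0, -0.003, -0.0], [-0.003, -1.0, 0.0], [-0.0, -0.0, -1.0]]
ft_force: [1.4, -0.5, 0.6]
finger_gap: 0.0856
finger_force: 0.0
```

Call:
{"fn": "play_rows", "kwargs": {"motion": [[1,0,0,0,0,0,0]]}}

```text
t: 1.52
tool_pos: [0.5729, 0.0167, 0.1497]
tool_rot: [[1.0, -0.001, -0.001], [-0.001, -1.0, 0.002], [-0.001, -0.002, -1.0]]
ft_force: [1.0, -0.2, -0.1]
finger_gap: 0.0855
finger_force: 0.0
```

Call:
{"fn": "play_rows", "kwargs": {"motion": [[1,0,0,-0.02,0,0,0],[1,0,0,-0.03,0,0,0],[1,0,0,-0.03,0,0,0],[1,0,0,-0.03,0,0,0],[1,0,0,-0.024,0,0,0],[1,0,0,-0.01,0,0,0],[1,0,0,0,0,0,0]]}}

```text
t: 2.1
tool_pos: [0.57, 0.0117, 0.005]
tool_rot: [[1.0, -0.002, -0.004], [-0.002, -1.0, 0.001], [-0.004, -0.001, -1.0]]
ft_force: [0.1, 0.5, -1.1]
finger_gap: 0.0852
finger_force: 0.0
```

Call:
{"fn": "play_rows", "kwargs": {"motion": [[0.5,0,0,0,0,0,0],[0.3,0,0,0,0,0,0],[0.3,0,0,0,0,0,0],[0.3,0,0,0,0,0,0],[0.3,0,0,0,0,0,0]]}}

```text
t: 2.52
tool_pos: [0.5725, 0.0115, 0.0094]
tool_rot: [[1.0, -0.002, 0.003], [-0.002, -1.0, -0.0], [0.003, 0.0, -1.0]]
ft_force: [-1.6, 0.4, 9.3]
finger_gap: 0.0527
finger_force: 63.3
```

Call:
{"fn": "play_rows", "kwargs": {"motion": [[0.3,0,0,0.003,0,0,0],[0.3,-0.01,0,0,0,0,0],[0.3,-0.015,0,0,0,0,0],[0.3,-0.02,0,0,0,0,0],[0.3,-0.02,0,0,0,0,0],[0.3,-0.02,0,0,0,0,0],[0.3,-0.01,0,0,0,0,0],[0.3,0,0,0,0,0,0]]}}

```text
t: 3.18
tool_pos: [0.4744, 0.0118, 0.0104]
tool_rot: [[1.0, -0.002, -0.001], [-0.002, -1.0, 0.0], [-0.001, -0.0, -1.0]]
ft_force: [-0.2, 0.7, -2.8]
finger_gap: 0.0532
finger_force: 63.2
```

Call:
{"fn": "play_rows", "kwargs": {"motion": [[0.3,0,0,-0.002,0,0,0],[0.3,0,0,0,0,0,0],[1,0,0,0,0,0,0],[1,0,0,0,0,0,0],[1,0,0,0,0,0,0],[1,0,0,0.02,0,0,0],[1,0,0,0.04,0,0,0],[1,0,0,0.04,0,0,0]]}}

```text
t: 3.85
tool_pos: [0.4758, 0.0117, 0.1087]
tool_rot: [[1.0, -0.002, -0.003], [-0.002, -1.0, 0.0], [-0.003, -0.0, -1.0]]
ft_force: [1.0, -0.9, 0.6]
finger_gap: 0.0855
finger_force: 0.0
```

Call:
{"fn": "play_rows", "kwargs": {"motion": [[0.5,-0.04,0,0.02,0,0,0],[0.5,-0.02,0,0,0,0,0],[0.5,-0.01,0,0,0,0,0],[0.5,0,0,0,0,0,0]]}}

```text
t: 4.18
tool_pos: [0.4082, 0.0117, 0.127]
tool_rot: [[1.0, -0.002, 0.001], [-0.002, -1.0, -0.0], [0.001, 0.0, -1.0]]
ft_force: [0.0, 0.2, -0.0]
finger_gap: 0.0429
finger_force: 0.0
```

Run:
```python
from h import *
snap("t2.png","top",(240,170,420,290),4); snap("s2.png","scene")
print(ctrl.sense()["tool_pos"])
```

```text
[0.40970681 0.01154597 0.12669994]
```

View pics/s2.png

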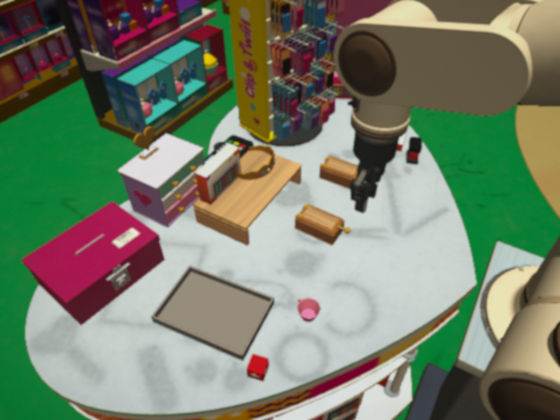

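The scene shows the case drawn clear of the riser and shut. Its knob is at about (347,231) and its hinge end at about (298,215).

Run:
```python
from h import *
print(ray("scene",347,231,.035))
im=cv2.imread("pics/s2.png"); h=cv2.cvtColor(im,cv2.COLOR_BGR2HSV)[220:242,335:358]
m=cv2.inRange(h,(14,110,60),(30,255,255)); ys,xs=np.nonzero(m)
print("\n".join("".join("#" if v else "." for v in r) for r in m))
```

```text
[0.43617361 0.01494399 0.035     ]
########...............
########...............
########...............
########...............
########...............
########...............
########...............
#########..............
##############.........
###############........
###......######........
##........#####........
##.........###.........
#......................
.......................
.......................
.......................
.......................
.......................
.......................
.......................
.......................
```

Call:
{"fn": "play_rows", "kwargs": {"motion": [[0.5,0.015,0.0013,-0.01,0,0,0],[0.5,0.015,0,-0.025,0,0,0],[0.5,0,0,-0.03,0,0,0],[0.5,0,0,-0.025,0,0,0],[0.5,0,0,-0.013,0,0,0],[0.5,0,0,0,0,0,0],[0.5,0,0,0,0,0,0]]}}

```text
t: 4.87
tool_pos: [0.4394, 0.013, 0.0232]
tool_rot: [[1.0, -0.002, -0.002], [-0.002, -1.0, 0.0], [-0.002, -0.0, -1.0]]
ft_force: [0.4, -0.5, 1.2]
finger_gap: 0.0432
finger_force: 0.0
```

Call:
{"fn": "play_rows", "kwargs": {"motion": [[0.2,0,0,0,0,0,0],[0,0,0,0,0,0,0],[0,0,0,0,0,0,0],[0,0,0,0,0,0,0],[0,0,0,0,0,0,0]]}}

```text
t: 5.28
tool_pos: [0.4398, 0.0128, 0.0247]
tool_rot: [[1.0, -0.002, 0.002], [-0.002, -1.0, -0.0], [0.002, 0.0, -1.0]]
ft_force: [2.8, 0.5, 4.5]
finger_gap: 0.0094
finger_force: 58.5
```

Call:
{"fn": "play_rows", "kwargs": {"motion": [[0.4,0,0,0,0,0,0],[0.4,0,0,0,0,0,0],[0.4,-0.003,0,-0.006,0,0,0],[0.4,0,0,0,0,0,0],[0,0,0,0,0,0,0],[0,0,0,0,0,0,0],[0,0,0,0,0,0,0],[0,0,0,0,0,0,0]]}}

```text
t: 5.95
tool_pos: [0.4359, 0.0129, 0.0179]
tool_rot: [[1.0, -0.002, -0.0], [-0.002, -1.0, 0.0], [-0.0, -0.0, -1.0]]
ft_force: [-1.8, -0.1, 0.4]
finger_gap: 0.0097
finger_force: 58.4
```

Run:
```python
from h import *
s=ctrl.sense();print(s["tool_pos"],s["finger_gap"],s["ft_force"])
snap("s3.png","scene",(280,150,420,255),5)
```

```text
[0.43592925 0.01294574 0.01785196] 0.00967442750776293 [-1.82901166 -0.13095695  0.40451866]
```

View pics/s3.png

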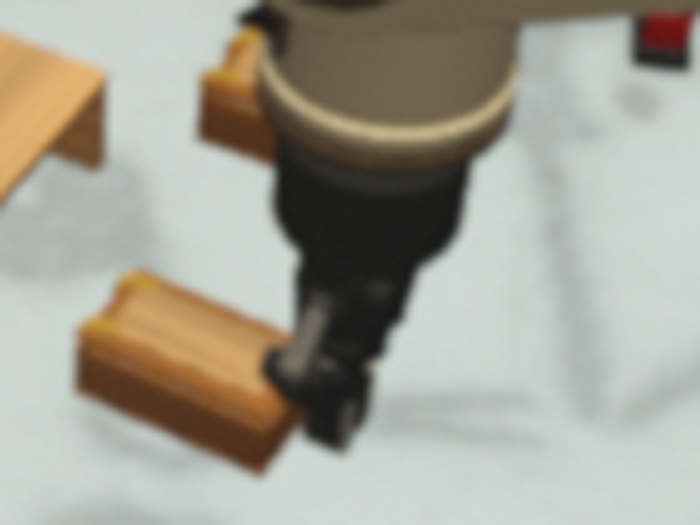

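Call:
{"fn": "play_rows", "kwargs": {"motion": [[0,0.0004,0,0.0079,0,0,0],[0,0.0011,0,0.0078,0,0,0],[0,0.0016,0,0.0077,0,0,0],[0,0.0021,0,0.0076,0,0,0],[0,0.0027,0,0.0074,0,0,0],[0,0.0031,0,0.0073,0,0,0],[0,0.0037,0,0.007,0,0,0],[0,0.0041,0,0.0067,0,0,0]]}}

```text
t: 6.67
tool_pos: [0.4553, 0.013, 0.0781]
tool_rot: [[1.0, -0.002, 0.0], [-0.002, -1.0, 0.0], [0.0, -0.0, -1.0]]
ft_force: [-0.1, 0.6, -2.2]
finger_gap: 0.0103
finger_force: 58.4
```

Call:
{"fn": "play_rows", "kwargs": {"motion": [[0,0.0046,0,0.0064,0,0,0],[0,0.005,0,0.0061,0,0,0],[0,0.0054,0,0.0057,0,0,0],[0,0.0058,0,0.0054,0,0,0],[0,0.0062,0,0.0049,0,0,0],[0,0.0033,0,0.0023,0,0,0],[0,0,0,0,0,0,0],[0,0,0,0,0,0,0]]}}

```text
t: 7.33
tool_pos: [0.4852, 0.013, 0.1079]
tool_rot: [[1.0, -0.002, -0.0], [-0.002, -1.0, 0.0], [-0.0, -0.0, -1.0]]
ft_force: [0.7, 0.3, -2.3]
finger_gap: 0.0096
finger_force: 58.4
```

Run:
```python
from h import *
s=ctrl.sense();print(s["tool_pos"],s["finger_gap"],s["ft_force"])
snap("s4.png","scene",(260,140,420,260),4)
```

```text
[0.4851894  0.01295226 0.10785026] 0.009553512446184536 [ 0.66822261  0.27533602 -2.34413315]
```

View pics/s4.png

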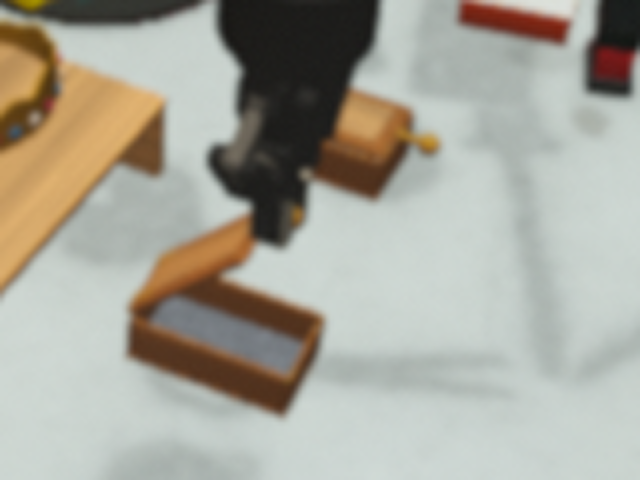

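The lid stands open at about 50°, pinched at the knob, and the body is unmoved. I'll let go and watch.

Call:
{"fn": "play_rows", "kwargs": {"motion": [[0.5,0,0,0,0,0,0],[0.9,0,0,0,0,0,0],[0.9,0,0,0,0,0,0],[0.9,0,0,0,0,0,0],[0.9,0,0,0,0,0,0],[0.9,0,0,0,0,0,0],[0.9,0,0,0,0,0,0],[0.9,0,0,0,0,0,0]]}}

```text
t: 8.05
tool_pos: [0.4852, 0.013, 0.1081]
tool_rot: [[1.0, -0.002, 0.0], [-0.002, -1.0, 0.0], [0.0, -0.0, -1.0]]
ft_force: [-0.2, -0.1, -0.4]
finger_gap: 0.0771
finger_force: 0.0
```

Run:
```python
from h import *
s=ctrl.sense();print(s["tool_pos"],s["finger_gap"],s["ft_force"])
snap("s5.png","scene",(260,140,420,260),4)
```

```text
[0.4851989  0.01295937 0.10811644] 0.0771006827006429 [-0.21808697 -0.11236628 -0.4248955 ]
```

View pics/s5.png

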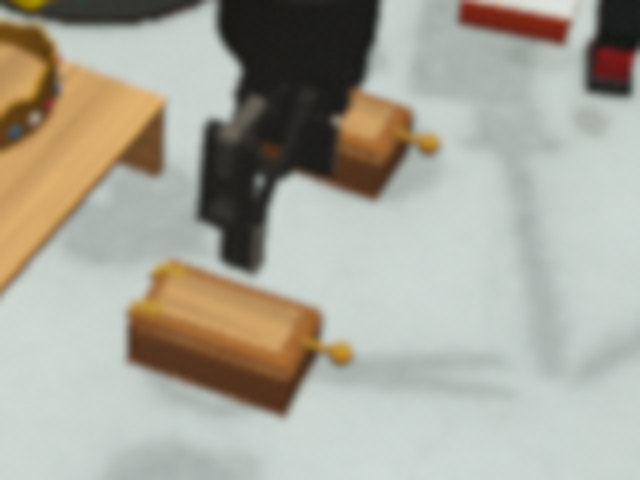

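Case 1's lid dropped shut (knob at about (340,352) in the crop), so it is the good one. Now the other case.

Call:
{"fn": "play_rows", "kwargs": {"motion": [[0.5,-0.0045,-0.027,0.01,0,0,0],[0.5,-0.005,-0.035,0,0,0,0],[0.5,-0.005,-0.035,0,0,0,0],[0.5,0,-0.035,0,0,0,0],[0.5,0,-0.035,0,0,0,0],[0.5,0,-0.02,0,0,0,0],[0.5,0,0,0,0,0,0],[0.5,0,0,-0.02,0,0,0]]}}

```text
t: 8.77
tool_pos: [0.472, -0.1759, 0.1007]
tool_rot: [[1.0, -0.004, 0.004], [-0.004, -1.0, -0.002], [0.004, 0.002, -1.0]]
ft_force: [1.2, -0.4, 1.0]
finger_gap: 0.0426
finger_force: 0.0
```

Call:
{"fn": "play_rows", "kwargs": {"motion": [[0.5,0,0,-0.03,0,0,0],[0.5,0,0,-0.03,0,0,0],[0.5,0,0,-0.019,0,0,0],[0.5,0,0,0,0,0,0],[0.5,0,0,0,0,0,0]]}}

```text
t: 9.18
tool_pos: [0.4704, -0.1735, 0.019]
tool_rot: [[1.0, -0.002, -0.001], [-0.002, -1.0, 0.001], [-0.001, -0.001, -1.0]]
ft_force: [0.3, 0.3, 0.9]
finger_gap: 0.0428
finger_force: 0.0
```

Call:
{"fn": "play_rows", "kwargs": {"motion": [[0.2,0,0,0,0,0,0],[0,0,0,0,0,0,0],[0,0,0,0,0,0,0],[0,0,0,0,0,0,0],[0,0,0,0,0,0,0]]}}

```text
t: 9.6
tool_pos: [0.4713, -0.1744, 0.0201]
tool_rot: [[1.0, -0.002, 0.002], [-0.002, -1.0, -0.001], [0.002, 0.001, -1.0]]
ft_force: [0.1, -0.0, 6.6]
finger_gap: 0.0099
finger_force: 58.5
```

Knob gripped with the same gap, so I'll run the same arc.

Call:
{"fn": "play_rows", "kwargs": {"motion": [[0,0.0004,0,0.0079,0,0,0],[0,0.0011,0,0.0078,0,0,0],[0,0.0016,0,0.0077,0,0,0],[0,0.0021,0,0.0076,0,0,0],[0,0.0027,0,0.0074,0,0,0],[0,0.0031,0,0.0073,0,0,0],[0,0.0037,0,0.007,0,0,0],[0,0.0041,0,0.0067,0,0,0]]}}

```text
t: 10.27
tool_pos: [0.4899, -0.1741, 0.0793]
tool_rot: [[1.0, -0.002, 0.0], [-0.002, -1.0, -0.0], [0.0, 0.0, -1.0]]
ft_force: [0.3, -0.6, -2.4]
finger_gap: 0.0101
finger_force: 58.4
```

Call:
{"fn": "play_rows", "kwargs": {"motion": [[0,0.0046,0,0.0064,0,0,0],[0,0.005,0,0.0061,0,0,0],[0,0.0054,0,0.0057,0,0,0],[0,0.0058,0,0.0054,0,0,0],[0,0.0062,0,0.0049,0,0,0],[0,0.0033,0,0.0023,0,0,0],[0,0,0,0,0,0,0],[0,0,0,0,0,0,0]]}}

```text
t: 10.93
tool_pos: [0.5199, -0.174, 0.1092]
tool_rot: [[1.0, -0.002, -0.0], [-0.002, -1.0, 0.0], [-0.0, -0.0, -1.0]]
ft_force: [-0.0, -0.7, -1.5]
finger_gap: 0.0099
finger_force: 58.5
```

Call:
{"fn": "play_rows", "kwargs": {"motion": [[0.5,0,0,0,0,0,0],[0.5,0,0,0,0,0,0],[0.5,0,0,0,0,0,0],[0.5,0,0,0,0,0,0],[0.5,0,0,0,0,0,0],[0.5,0,0,0,0,0,0],[0.5,0,0,0,0,0,0],[0.5,0,0,0,0,0,0]]}}

```text
t: 11.6
tool_pos: [0.5198, -0.1741, 0.1093]
tool_rot: [[1.0, -0.002, 0.0], [-0.002, -1.0, 0.0], [0.0, -0.0, -1.0]]
ft_force: [0.3, 1.0, -0.0]
finger_gap: 0.0429
finger_force: 0.0
```

Run:
```python
from h import *
s=ctrl.sense();print(s["tool_pos"],s["finger_gap"],s["ft_force"])
snap("s6.png","scene",(260,110,420,230),4)
```

```text
[ 0.51980677 -0.17407634  0.10931723] 0.0428805270463809 [ 3.21274192e-01  1.04039204e+00 -3.62459313e-05]
```

View pics/s6.png

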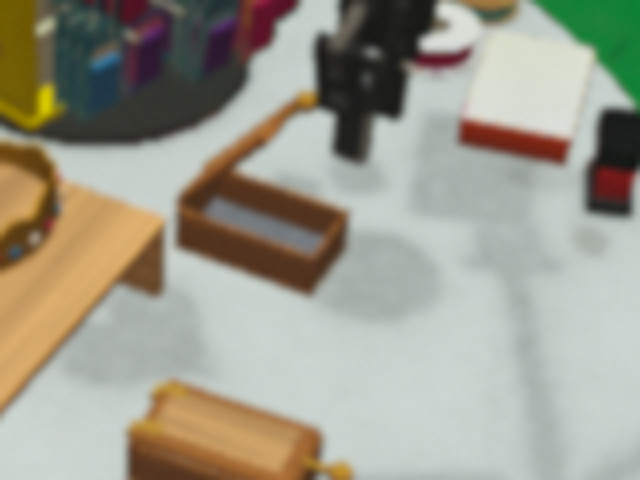

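The lid stays up (knob at about (310,100) in the crop), so case 2 is the stiff one. I'll regrip the knob and reverse the arc to shut it.

Call:
{"fn": "play_rows", "kwargs": {"motion": [[0,0,0,0,0,0,0],[0,0,0,0,0,0,0],[0,0,0,0,0,0,0],[0,0,0,0,0,0,0]]}}

```text
t: 11.98
tool_pos: [0.5198, -0.174, 0.1093]
tool_rot: [[1.0, -0.002, -0.0], [-0.002, -1.0, 0.0], [-0.0, -0.0, -1.0]]
ft_force: [0.0, -0.0, -0.5]
finger_gap: -0.0
finger_force: 0.0
```

Run:
```python
from h import *
s=ctrl.sense();print(s["tool_pos"],s["finger_gap"],s["ft_force"])
c=ctrl.get_calibration("scene");T=c["cam_to_world"]
d=T[:3,:3]@np.array([(337.4-c["cx"])/c["fx"],(134.9-c["cy"])/c["fy"],1.]);o=T[:3,3]
print(o+d*(-.174-o[1])/d[1])
```

```text
[ 0.51978634 -0.17403952  0.10927682] -4.9679250528873834e-05 [ 0.0409483  -0.03035819 -0.51130486]
[ 0.55788684 -0.174       0.12265337]
```

The knob ray gives about (0.558, 0.123), so opening the fingers nudged the lid nearly up to its stop. I'll push it shut from behind with closed fingers.

Call:
{"fn": "play_rows", "kwargs": {"motion": [[0,0,0,0.03,0,0,0],[0,0,0,0.035,0,0,0],[0,0,0,0.025,0,0,0],[0,0.035,0,0,0,0,0],[0,0.035,0,0,0,0,0],[0,0,0,0,0,0,0],[0,0,0,-0.03,0,0,0],[0,0,0,-0.03,0,0,0]]}}

```text
t: 12.65
tool_pos: [0.5908, -0.1742, 0.1393]
tool_rot: [[1.0, -0.002, 0.002], [-0.002, -1.0, -0.001], [0.002, 0.001, -1.0]]
ft_force: [0.8, -0.2, -0.9]
finger_gap: -0.0003
finger_force: 0.0
```

Call:
{"fn": "play_rows", "kwargs": {"motion": [[0,0,0,-0.03,0,0,0],[0,0,0,0,0,0,0],[0,-0.01,0,0,0,0,0],[0,-0.01,0,0,0,0,0],[0,-0.01,0,0,0,0,0],[0,-0.006,0,-0.004,0,0,0],[0,-0.006,0,-0.004,0,0,0],[0,-0.007,0,-0.005,0,0,0]]}}

```text
t: 13.32
tool_pos: [0.5404, -0.1742, 0.0969]
tool_rot: [[1.0, -0.002, 0.002], [-0.002, -1.0, -0.001], [0.002, 0.001, -1.0]]
ft_force: [0.6, -0.4, -0.2]
finger_gap: 0.0001
finger_force: 0.1
```

Call:
{"fn": "play_rows", "kwargs": {"motion": [[0,-0.005,0,-0.005,0,0,0],[0,-0.005,0,-0.005,0,0,0],[0,-0.005,0,-0.006,0,0,0],[0,-0.004,0,-0.007,0,0,0],[0,-0.003,0,-0.007,0,0,0],[0,-0.003,0,-0.006,0,0,0],[0,-0.002,0,-0.008,0,0,0],[0,-0.002,0,-0.008,0,0,0]]}}

```text
t: 13.98
tool_pos: [0.5117, -0.1741, 0.0435]
tool_rot: [[1.0, -0.002, 0.0], [-0.002, -1.0, 0.0], [0.0, -0.0, -1.0]]
ft_force: [-0.4, 0.2, 0.8]
finger_gap: 0.0002
finger_force: 0.2
```

Call:
{"fn": "play_rows", "kwargs": {"motion": [[0,0,0,-0.006,0,0,0],[0,0,0,-0.002,0,0,0],[0,0,0,0,0,0,0]]}}

```text
t: 14.23
tool_pos: [0.5112, -0.1744, 0.0371]
tool_rot: [[1.0, -0.002, -0.001], [-0.002, -1.0, -0.0], [-0.001, 0.0, -1.0]]
ft_force: [-17.9, 3.0, 36.7]
finger_gap: -0.0002
finger_force: 18.0
```

Call:
{"fn": "play_rows", "kwargs": {"motion": [[0,0,0,0.01,0,0,0],[0.5,0,0,0.03,0,0,0],[1,-0.02,0,0.03,0,0,0],[1,-0.04,0,0.02,0,0,0],[1,-0.04,0,0,0,0,0],[1,0,0,0,0,0,0]]}}

```text
t: 14.73
tool_pos: [0.4102, -0.1735, 0.1252]
tool_rot: [[1.0, -0.003, -0.001], [-0.003, -1.0, -0.0], [-0.001, 0.0, -1.0]]
ft_force: [0.5, -0.4, 0.4]
finger_gap: 0.0604
finger_force: 0.0
```

Run:
```python
from h import *
s=ctrl.sense();print(s["tool_pos"],s["finger_gap"],s["ft_force"])
snap("s7.png","scene",(240,110,420,245),4)
```

```text
[ 0.41019812 -0.17345424  0.12516037] 0.0603867133058617 [ 0.4848964  -0.40845646  0.38432059]
```

View pics/s7.png

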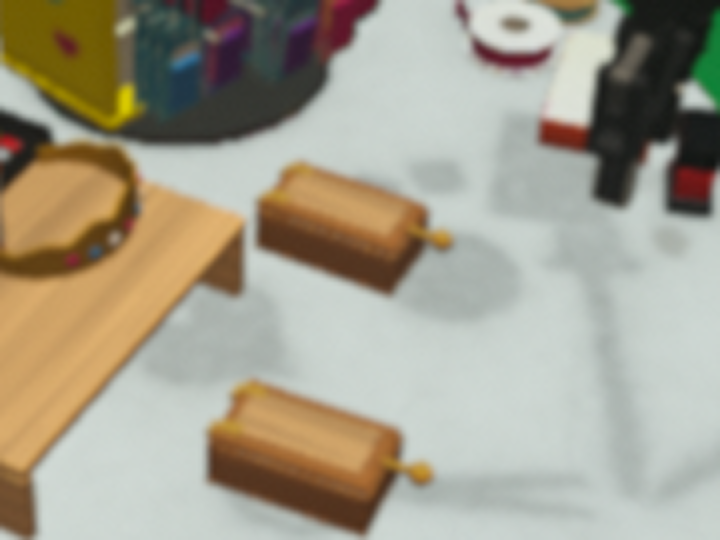

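Both cases are shut. Case 2's knob is now at about (350,169.5), so it shifted a little and I'll remeasure it.

Run:
```python
from h import *
f=lambda x,y,z:ray("scene",240+(x-1.5)/4,110+(y-1.5)/4,z).round(4)
print("k2",f(442,239,.035),"k1",f(421,472,.035))
for n,x,y in[("hinge far",297,168),("hinge near",272,196),("front near",392,258),("front far",427,210),("back near",258,200)]: print(n,f(x,y,.034))
for n,x,y in[("bot near front",390,294),("bot near back",258,248)]: print(n,f(x,y,0))
```

```text
k2 [ 0.5156 -0.1745  0.035 ] k1 [0.4442 0.0084 0.035 ]
hinge far [ 0.6258 -0.1928  0.034 ]
hinge near [ 0.626  -0.1595  0.034 ]
front near [ 0.5347 -0.1439  0.034 ]
front far [ 0.5359 -0.1965  0.034 ]
back near [ 0.6317 -0.1516  0.034 ]
bot near front [ 0.5357 -0.1494  0.    ]
bot near back [ 0.6278 -0.1464  0.    ]
```

Call:
{"fn": "play_rows", "kwargs": {"motion": [[1,0.035,0,0,0,0,0],[1,0.04,0,0,0,0,0],[1,0.04,0,0,0,0,0],[1,0.033,0,0,0,0,0],[1,0.015,0,0,0,0,0],[1,0,0,0,0,0,0],[1,0,0,-0.02,0,0,0],[1,0,0,-0.03,0,0,0]]}}

```text
t: 15.45
tool_pos: [0.5792, -0.1744, 0.0758]
tool_rot: [[1.0, -0.002, 0.004], [-0.002, -1.0, -0.001], [0.004, 0.001, -1.0]]
ft_force: [0.2, -1.4, 0.0]
finger_gap: 0.0854
finger_force: 0.0
```

Call:
{"fn": "play_rows", "kwargs": {"motion": [[1,0,0,-0.03,0,0,0],[1,0,0,-0.025,0,0,0],[1,0,0,-0.009,0,0,0],[1,0,0,0,0,0,0],[0.5,0,0,0,0,0,0],[0.3,0,0,0,0,0,0],[0.3,0,0,0,0,0,0],[0.3,0,0,0,0,0,0]]}}

```text
t: 16.12
tool_pos: [0.5785, -0.1744, 0.013]
tool_rot: [[1.0, -0.002, 0.003], [-0.002, -1.0, -0.001], [0.003, 0.001, -1.0]]
ft_force: [-0.4, -0.3, 7.7]
finger_gap: 0.0527
finger_force: 63.9
```

Call:
{"fn": "play_rows", "kwargs": {"motion": [[0.3,0,0,0,0,0,0],[0.3,0,0,0.01,0,0,0]]}}

```text
t: 16.28
tool_pos: [0.5772, -0.1739, 0.021]
tool_rot: [[1.0, -0.002, -0.001], [-0.002, -1.0, 0.0], [-0.001, -0.0, -1.0]]
ft_force: [-0.2, 0.2, -3.9]
finger_gap: 0.0529
finger_force: 63.9
```

Call:
{"fn": "play_rows", "kwargs": {"motion": [[0.3,0,0,0.025,0,0,0],[0.3,0,0,0.035,0,0,0],[0.3,-0.02,0,0.035,0,0,0],[0.3,-0.03,0,0.03,0,0,0],[0.3,-0.02,0.015,0,0,0,0],[0.3,0,0.03,0,0,0,0.008],[0.3,0,0.035,0,0,0,0.008],[0.3,0,0.035,0,0,0,0.008]]}}

```text
t: 16.95
tool_pos: [0.5076, -0.0582, 0.1471]
tool_rot: [[1.0, 0.021, 0.002], [0.021, -1.0, -0.0], [0.002, 0.0, -1.0]]
ft_force: [1.6, 0.3, -3.2]
finger_gap: 0.0526
finger_force: 64.1
```

Call:
{"fn": "play_rows", "kwargs": {"motion": [[0.3,0,0.035,0,0,0,0.009],[0.3,0,0.035,0,0,0,0.01],[0.3,0,0.035,0,0,0,0.01],[0.3,0,0.035,0,0,0,0.01],[0.3,0,0.035,0,0,0,0.01],[0.3,0,0.035,0,0,0,0.01],[0.3,0,0.035,0,0,0,0.01],[0.3,0.01,0.035,0,0,0,0.01]]}}

```text
t: 17.62
tool_pos: [0.5169, 0.2229, 0.1471]
tool_rot: [[0.995, 0.102, 0.001], [0.102, -0.995, 0.0], [0.001, -0.0, -1.0]]
ft_force: [0.7, -0.9, -3.2]
finger_gap: 0.0526
finger_force: 64.2
```

Call:
{"fn": "play_rows", "kwargs": {"motion": [[0.3,0.025,0.035,0,0,0,0.01],[0.3,0.025,0.028,0,0,0,0],[0.3,0.019,0.015,0,0,0,0],[0.3,0,0,0,0,0,0],[0.3,0,0,0,0,0,0]]}}

```text
t: 18.03
tool_pos: [0.5865, 0.2985, 0.1457]
tool_rot: [[0.994, 0.112, -0.0], [0.112, -0.994, 0.0], [-0.0, -0.0, -1.0]]
ft_force: [-0.8, -0.3, -3.1]
finger_gap: 0.0522
finger_force: 64.2
```

Run:
```python
from h import *
s=ctrl.sense();print(s["tool_pos"],s["finger_gap"],s["ft_force"])
a=ctrl.grab_frame("top")[150:290,120:300,::-1]; b=ctrl.grab_frame("scene")[150:400,110:360,::-1]
cv2.imwrite("pics/t8.png",np.hstack([cv2.resize(a,(386,300)),cv2.resize(b,(400,300))]) )
```

```text
[0.58651974 0.29854523 0.14573241] 0.05218087847960918 [-0.82449404 -0.32691049 -3.11072799]
```

View pics/t8.png

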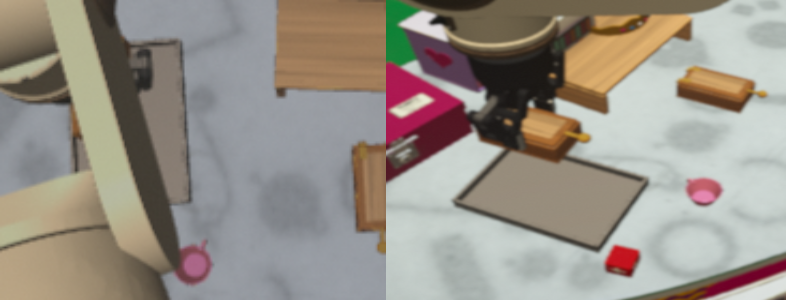

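The case is held above the tray, aligned with it and shut. I'll lower it.

Call:
{"fn": "play_rows", "kwargs": {"motion": [[0.3,0,0,-0.02,0,0,0],[0.3,0,0,-0.03,0,0,0],[0.3,0,0,-0.03,0,0,0],[0.3,0,0,-0.025,0,0,0],[0.3,0,0,-0.01,0,0,0],[0.3,0,0,-0.006,0,0,0],[0.3,0,0,-0.004,0,0,0],[0.3,0,0,0,0,0,0]]}}

```text
t: 18.8
tool_pos: [0.5867, 0.2978, 0.0213]
tool_rot: [[0.994, 0.11, 0.001], [0.11, -0.994, 0.0], [0.001, -0.0, -1.0]]
ft_force: [-0.0, 0.2, -2.3]
finger_gap: 0.0522
finger_force: 64.1
```

Call:
{"fn": "play_rows", "kwargs": {"motion": [[0.3,0,0,0,0,0,0]]}}

```text
t: 18.88
tool_pos: [0.5869, 0.298, 0.0219]
tool_rot: [[0.994, 0.111, 0.002], [0.111, -0.994, 0.001], [0.002, -0.001, -1.0]]
ft_force: [-0.5, -0.4, -3.4]
finger_gap: 0.0525
finger_force: 64.1
```

Call:
{"fn": "play_rows", "kwargs": {"motion": [[0.3,0,0,-0.002,0,0,0],[0.3,0,0,-0.001,0,0,0],[0.3,0,0,0,0,0,0]]}}

```text
t: 19.13
tool_pos: [0.5869, 0.2981, 0.019]
tool_rot: [[0.994, 0.111, 0.002], [0.111, -0.994, 0.001], [0.002, -0.0, -1.0]]
ft_force: [-2.5, -1.4, 8.5]
finger_gap: 0.0523
finger_force: 65.6
```

Call:
{"fn": "play_rows", "kwargs": {"motion": [[0.72,0,0,0,0,0,0],[0.75,0,0,0,0,0,0],[0.75,0,0,0,0,0,0],[0.75,0,0,0.015,0,0,0],[0.75,0,0,0.03,0,0,0],[0.75,0,0,0.035,0,0,0],[0.75,0,0,0.035,0,0,0],[0.75,-0.02,-0.03,0.03,0,0,0]]}}

```text
t: 19.8
tool_pos: [0.5701, 0.2736, 0.1617]
tool_rot: [[0.994, 0.112, 0.003], [0.112, -0.994, 0.002], [0.003, -0.002, -1.0]]
ft_force: [1.2, -0.0, 1.4]
finger_gap: 0.0636
finger_force: 0.0
```

Call:
{"fn": "play_rows", "kwargs": {"motion": [[0.75,-0.02,-0.035,0.01,0,0,0],[0.75,-0.02,-0.035,0.01,0,0,0],[0.75,-0.02,-0.035,0.01,0,0,0],[0.75,-0.02,-0.035,0,0,0,0],[0.75,-0.02,-0.035,0,0,0,0],[0.75,-0.02,-0.035,0,0,0,0],[0.75,0,-0.035,0,0,0,0],[0.75,0,-0.035,0,0,0,0]]}}

```text
t: 20.47
tool_pos: [0.4475, -0.0101, 0.1898]
tool_rot: [[0.994, 0.111, 0.002], [0.111, -0.994, -0.0], [0.002, 0.0, -1.0]]
ft_force: [0.0, -0.2, -0.1]
finger_gap: 0.0639
finger_force: 0.0
```

Call:
{"fn": "play_rows", "kwargs": {"motion": [[0.75,0,-0.035,0,0,0,0],[0.75,0,-0.035,0,0,0,0],[0.75,0,-0.035,0,0,0,0],[0.75,0,-0.035,0,0,0,0],[0.75,0,-0.035,0,0,0,0],[0.75,0,-0.035,0,0,0,0],[0.75,0,0,0,0,0,0],[0.75,0,0,0,0,0,0]]}}

```text
t: 21.13
tool_pos: [0.4482, -0.2203, 0.1888]
tool_rot: [[0.994, 0.108, -0.0], [0.108, -0.994, 0.0], [-0.0, -0.0, -1.0]]
ft_force: [0.5, 0.4, 0.4]
finger_gap: 0.0642
finger_force: 0.0
```

Run:
```python
from h import *
s=ctrl.sense();print(s["tool_pos"],s["finger_gap"],s["ft_force"])
a=ctrl.grab_frame("top")[140:300,130:320,::-1]; b=ctrl.grab_frame("scene")[180:380,130:380,::-1]
cv2.imwrite("pics/t9.png",np.hstack([cv2.resize(a,(380,320)),cv2.resize(b,(400,320))]) )
```

```text
[ 0.44821717 -0.22025078  0.18881237] 0.06423106017435162 [0.45294859 0.40925481 0.3784222 ]
```

View pics/t9.png

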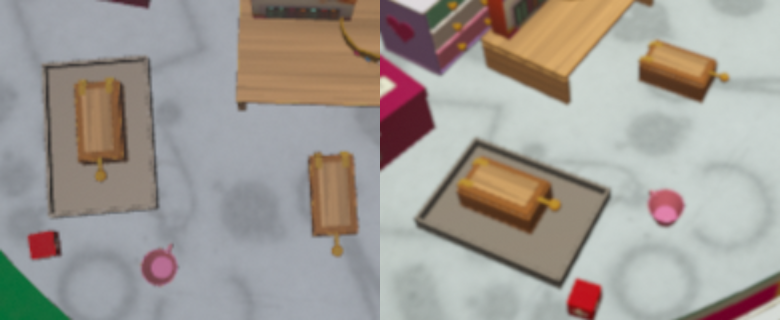

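The stiff case lies flat and shut in the tray, the good case is shut on the counter clear of the riser, and the cup and block are unmoved.

```bash
python3 -c "
from workcell import ctrl
print(ctrl.hand_in())"
```

```text
the job is handed in; nothing more can be done
None
```

The job is handed in: the case from under the riser is the good one and is left shut and flat on the counter, the stiff case is shut and flat in the grey tray, and the cup and star block weren't disturbed; the stiff case did slide about 4 cm back, most likely as I let go of its knob, though its lid had already been raised to about 52 degrees.

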